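# Make up the spacer stack on the ball-catch arbor

## Task

Thread the three bare aluminium spacer rings onto the upright arbor of the grey stand, largest first, then the middle one, then the smallest, pushing each over the spring balls and letting it come down flat before the next. Bed the finished stack by pressing the smallest ring down on it with about 15 N for a good half second, then let go. Be gentle: never press a ring on the stand or on another ring with more than 25 N, and leave the other things where they are.

Things in the scene. Friction and masses are not known exactly. Their poses are not given: they have to be found in the camera images.
- ring_l_mid (a point): the largest and thickest of three plain bare-aluminium spacer rings, lying flat on the table: outer diameter 60 mm, thickness 18 mm, bore 22 mm, about 120 g. The point is its centre, on the bore axis, half-way up; z is the bore axis. Either face may go down.
- ring_m_mid (a point): the middle of three plain bare-aluminium spacer rings, lying flat on the table: outer diameter 50 mm, thickness 14 mm, bore 22 mm, about 60 g. The point is its centre, on the bore axis, half-way up; z is the bore axis. Either face may go down.
- ring_s_mid (a point): the smallest and thinnest of three plain bare-aluminium spacer rings, lying flat on the table: outer diameter 40 mm, thickness 10 mm, bore 22 mm, about 25 g. The point is its centre, on the bore axis, half-way up; z is the bore axis. Either face may go down.
- stand: the arbor stand: a heavy grey round foot, 130 mm across and 32 mm high, fixed to the table, with a bright steel arbor 20 mm in diameter upright at its middle. Origin on the arbor's axis, 52 mm below the seat; z points up the arbor. The foot is let into the table by 0 to 8 mm, so its height differs from start to start.
- arbor_seat (a point): on the arbor's axis, where the top of the black rubber seat (52 mm across) is when its screw collar is at the highest. The collar is set anywhere from 0 to 9 mm lower, which is not measured: feel for it. The largest ring rests on the seat. Under a push the seat gives 1 mm per 15 N, up to 2 mm, then it is solid, and it springs back. z points up.
- arbor_balls (a point): on the arbor's axis, 47.5 mm above the seat, level with the centres of three steel balls, 10 mm across, that stand 2 mm out of the arbor all round and spring back into it. A ring let go on top of them hangs there; pushing it over them takes some 4 to 10 N. Once a ring's top face is 4 mm below this point it is past them and slides down freely. The complete stack, 42 mm high, lies 5.5 to 14.5 mm below this point.
- arbor_tip (a point): the tip of the arbor's nose, on its axis, 65 mm above the seat. The arbor has its full 20 mm diameter up to 12 mm below this point; from there it tapers to 9 mm at the tip.
- gem_jar: small glass jar, 24 mm across, 34 mm high, standing among the rings; a bystander, to be left alone. Origin at the middle of its underside.
- tweezers: steel tweezers, 120 mm long, lying flat; a bystander, to be left alone. Origin at the middle of its underside.
- loupe: black folding loupe, 34 mm across, 22 mm high; a bystander, to be left alone. Origin at the middle of its underside.
- cal_weight: brass balance weight, 28 mm across, 50 mm high; a bystander, to be left alone. Origin at the middle of its underside.
- scoop: steel stone scoop, 120 mm long, 16 mm high, lying flat; a bystander, to be left alone. Origin at the middle of its underside.
- gem_box: white plastic box, 50 x 50 x 22 mm; a bystander, to be left alone. Origin at the middle of its underside.
Mind the look-alikes: they are no part of the job. Leave any purple look-alike of the part that bears ring_m_mid alone. What is shaped like the part that bears ring_l_mid but blue is not meant.

How it is judged:
By the outcome, as a careful person would: the job done as asked, in the order asked, and still so for the second after the job is handed in, with the robot touching nothing.
It also fails if it takes over 72 s, if anything falls off the work surface, if the arm or the gripper's body presses on something with over 40 N, if the wrist force passes 120 N, or if a joint passes its speed limit or range.

## Robot

A 6-joint arm with a two-finger parallel gripper is mounted at the origin on the work surface. World frame = base frame: x ahead of the robot, y to its left, z up, the work surface at z = 0. Lengths are in m, angles in rad, forces in N, time in s.
With the tool pointing down it reaches from about 0.325 to 0.9 m from the base axis. Payload 3.5 kg.
Tool frame: the origin (TCP) lies at the very end of the fingers, on their centre line; the grasp point (between the pads) lies 19 mm behind it; z points along the fingers, y is the line along which they close (so a half turn about z gives the same grasp; the last joint's range is limited). The gripper opens to 85 mm and grips with 20 to 120 N. Pads are 22 mm wide; open, the fingers measure 114 mm over their backs; the gripper's body (76 mm by 85 mm) begins 54 mm behind the grasp point. The pads swing forward as they close: fully open they stand 13 mm farther back than shut.
Start: joints at [1.239, 0.276, -0.026, 1.268, 0, 1.467], TCP at [0.142, 0.609, 0.231] pointing down, gripper open.
Joint ranges: [-3.12, 3.12], [-0.85, 1.88], [-1.08, 1.24], [-1.95, 2.15], [-1.57, 1.53], [-3.14, 3.14]. Speed limits (rad/s): [2.57, 2.57, 3.14, 3.14, 3.14, 3.14].

## Interface

Orientations are given as [roll, pitch, yaw] about the fixed x, y, z axes, in that order (R = Rz(yaw) Ry(pitch) Rx(roll)).
In Python, from cell import r gives the robot as it stands.
- The arm moves only by the tool drive_tool, never from a script. Its argument "series" is a list that holds one entry, the list of rows, each a list of 7 numbers: the shift along the tool's x, y, z in cm, then the turn, a rotation vector about the tool's x, y, z in rad, then the opening, from -1 (shut) to 1 (fully open). In form: [[[x, y, z, rx, ry, rz, gripper], ...]]. A call has 1 to 20 rows; each row is the pose to reach, as a shift and turn from the pose commanded when the call began, along the tool's axes at that moment; what a row does not reach only later rows make up. A row lasts 1/8 s, in which the tool goes at most 62.5 mm and 10.7 degrees, less where a joint would pass 70% of its speed; a pose out of reach is approached as far as the arm can. A call with a gripper value outside its range is refused whole. The fingers move at their own pace and stop on an object; the grip force is fixed at half the most. Time passes only in rows, so rows that repeat a pose let the fingers close. It gives the time, the measured TCP pose, the force, the opening and the grip force at its end, in the units of the state.
- r.get_state(): the state, without advancing time (a new reading comes with each control period).
- r.snapshot(name): name is "scene" or "top" or "wrist"; returns the picture (400x640x3 uint8, red, green, blue); there is no depth.
- r.get_calibration(name): a dict with "K" (3x3 intrinsics, pixels), "k1" (the pictures are not rectified: a ray, as slopes to the right and down, at radius r is drawn at 1 + k1 r^2 times it, then the intrinsics apply), "rvec" (rotation vector, rad) and "tvec" (3), from world to camera coordinates, as OpenCV has them. Camera axes: x right, y down, z forward; pixel columns grow to the right and rows downward; lengths in m; the calibration is good to about 2 mm. A picture is of the moment at which its call begins: read the wrist's pose just before it. get_calibration takes no time and is no camera call; for the wrist camera it gives the pose at the moment of the call.
- r.sign_off(): hands the job in; it is judged then, once.
The state is a dict: "clock": time; "joint_positions": joint angles; "qvel": joint speeds; "effort": joint torques, N m; "position": TCP position; "tool_rot": TCP orientation; "wrist_force": force on the tool from outside, world axes, zero at the start; "moment": the same for the moment, N m; "width": opening from 0.0 (shut) to 1.0 (fully open); "grasp_force": force on a finger pad.
Only numpy, scipy, OpenCV 4.12 (cv2) and the standard library are available. Lean on these libraries where they do the work, as an engineer would, in place of code of your own. Each camera call takes 0.05 s, during which the arm holds its last target. There are 200 camera calls.

## Working session

There is one attempt and no reset: what is moved stays moved. The work goes in short steps, Python scripts to look and compute and a tool call to move; the robot and the scene stay as the last step left them, time stands still between calls to the robot, and variables do not carry over. Pictures are saved under pics/ and viewed, at most 10 in all, crops included, and the job is handed in when it is done.

Besides the shell and the picture viewer there is one more tool, called after "Emit:" by a JSON object that holds its "op" and its "data". drive_tool: Moves the arm, as the interface text tells. Its arguments: {"type":"object","properties":{"series":{"type":"array"}},"required":["series"]}

```bash
mkdir -p pics; ls; python3 - <<'E'
from cell import r
import cv2
s=r.get_state();print(s)
for n in("scene","top","wrist"):
    c=r.get_calibration(n);print(n,c)
    cv2.imwrite(f"pics/{n}0.png",r.snapshot(n)[:,:,::-1])
E
```

```text
pics
{'clock': 0.0, 'joint_positions': array([ 1.23856455e+00,  2.77113373e-01, -2.79010765e-02,  1.26798738e+00,
        4.23644475e-06,  1.46736197e+00]), 'qvel': array([ 0.00067971, -0.00112941, -0.0007518 ,  0.00152867,  0.00068157,
        0.00144415]), 'effort': array([ 5.16885120e-04, -4.45515954e+01,  2.95201421e+01,  1.66202558e-02,
       -1.77838583e-04,  4.06368486e-06]), 'position': array([0.14152697, 0.60796223, 0.23016236]), 'tool_rot': array([-3.13939937e+00, -2.31932261e-04,  2.91279497e+00]), 'wrist_force': array([-0.17096744,  0.63944544,  0.49144158]), 'moment': array([ 0.0160205 ,  0.00589656, -0.02889121]), 'grasp_force': 0.0, 'width': 0.9973062133589817}
scene {'K': array([[444.89472959,   0.        , 319.42665571],
       [  0.        , 444.89472959, 198.25224686],
       [  0.        ,   0.        ,   1.        ]]), 'k1': 0.033883258425717086, 'rvec': array([ 1.74070346,  1.85898214, -0.70562203]), 'tvec': array([ 0.07428289, -0.33626617,  1.5220904 ])}
top {'K': array([[396.89538972,   0.        , 319.39729962],
       [  0.        , 396.89538972, 206.11500569],
       [  0.        ,   0.        ,   1.        ]]), 'k1': -0.047447580652672454, 'rvec': array([ 2.1548475 , -2.17981203,  0.08116305]), 'tvec': array([-0.02274303,  0.52000185,  1.08599934])}
wrist {'K': array([[310.14802546,   0.        , 318.46880873],
       [  0.        , 310.14802546, 202.58464446],
       [  0.        ,   0.        ,   1.        ]]), 'k1': -0.04793451932217459, 'rvec': array([-2.25848518, -1.79531295, -0.27712879]), 'tvec': array([-0.62401362, -0.04066963,  0.38064313])}
```

View pics/top0.png

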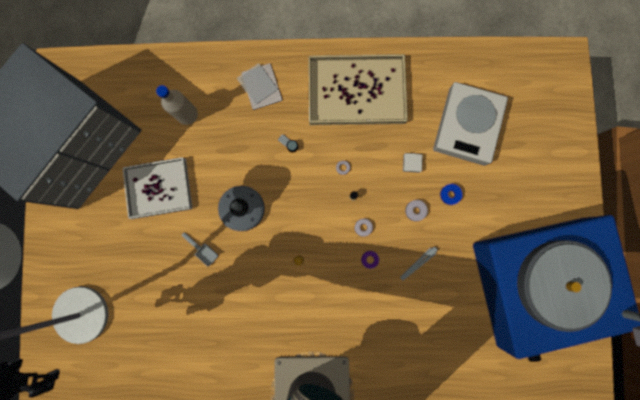

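View pics/scene0.png

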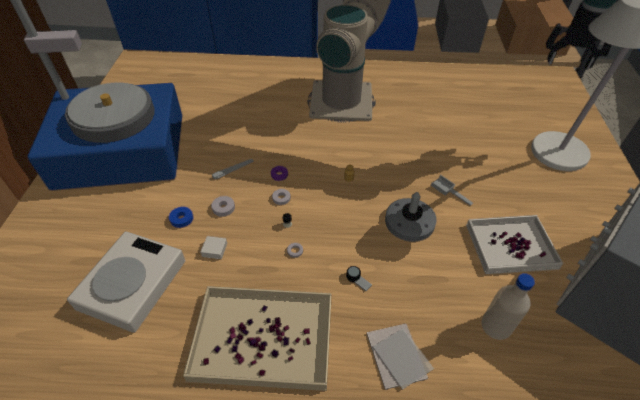

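Top view: plain aluminium candidates at (417,210) largest, (364,228) middle, (344,168) smallest; the look-alikes are blue (451,194) and purple (370,260). The stand is at (240,208), the jar at (354,195) and the box at (413,162).

```bash
cat > h.py <<'E'
import numpy as np, cv2
from scipy.spatial.transform import Rotation as R
from cell import r
def cam(n):
    c=r.get_calibration(n); return c['K'],c['k1'],cv2.Rodrigues(np.array(c['rvec']))[0],np.array(c['tvec'])
def dist(k1): return np.array([k1,0,0,0,0.])
def proj(c,P):
    K,k1,Rm,t=c; return cv2.projectPoints(np.float64(P).reshape(-1,1,3),cv2.Rodrigues(Rm)[0],t,K,dist(k1))[0].reshape(-1,2)
def ray(c,uv):
    K,k1,Rm,t=c; p=cv2.undistortPoints(np.float64(uv).reshape(-1,1,2),K,dist(k1)).reshape(-1,2)
    return -Rm.T@t,np.c_[p,np.ones(len(p))]@Rm
def onz(c,uv,z):
    o,d=ray(c,uv); return o+d*((z-o[2])/d[:,2])[:,None]
def save(im,name,box=None,k=1):
    if box: im=im[box[1]:box[3],box[0]:box[2]]
    cv2.imwrite(f'pics/{name}.png',cv2.resize(im,None,fx=k,fy=k,interpolation=cv2.INTER_CUBIC)[:,:,::-1])
def totool(target,yaw_of=None):
    """shift in tool axes (cm) from the measured pose"""
    s=r.get_state(); Rt=R.from_euler('xyz',s['tool_rot']).as_matrix()
    return Rt.T@(np.array(target)-s['position'])*100,s
E
python3 - <<'E'
from h import *
c=cam('top')
for n,uv,z in[('L',(417,210),.014),('M',(364,228),.01),('S',(344,168),.007),('blue',(451,194),.01),('purple',(370,260),.01),('foot',(240.5,208),.028),('jar',(354,195),.03),('loupe',(291,145),.02),('weight',(298,260),.04),('box',(413,162),.02)]:
    print(n,onz(c,[uv],z).round(3))
cs=cam('scene')
for n,uv in[('L',(223,206)),('M',(281,197)),('S',(295,250))]:print(n,onz(cs,[uv],.01).round(3))
print('cam0',-c[2].T@c[3])
w=cam('wrist'); print('wristcam',-w[2].T@w[3], 'fwd',w[2][2],'right',w[2][0],'down',w[2][1])
save(r.snapshot('top'),'topcrop',(200,130,480,280),2.8)
E
```

```text
L [[ 0.506 -0.303  0.014]]
M [[ 0.458 -0.153  0.01 ]]
S [[ 0.63  -0.1    0.007]]
blue [[ 0.551 -0.402  0.01 ]]
purple [[ 0.368 -0.168  0.01 ]]
foot [[0.517 0.192 0.028]]
jar [[ 0.549 -0.125  0.03 ]]
loupe [[0.696 0.05  0.02 ]]
weight [[0.371 0.031 0.04 ]]
box [[ 0.642 -0.295  0.02 ]]
L [[ 0.51  -0.299  0.01 ]]
M [[ 0.468 -0.149  0.01 ]]
S [[ 0.639 -0.094  0.01 ]]
cam0 [ 0.41907718 -0.04576732  1.12809282]
wristcam [0.06608355 0.62621267 0.37364227] fwd [ 0.29606239 -0.0706811  -0.95254986] right [ 0.22592345  0.97414287 -0.00206399] down [ 0.92806554 -0.21459229  0.30437559]
```

View pics/topcrop.png

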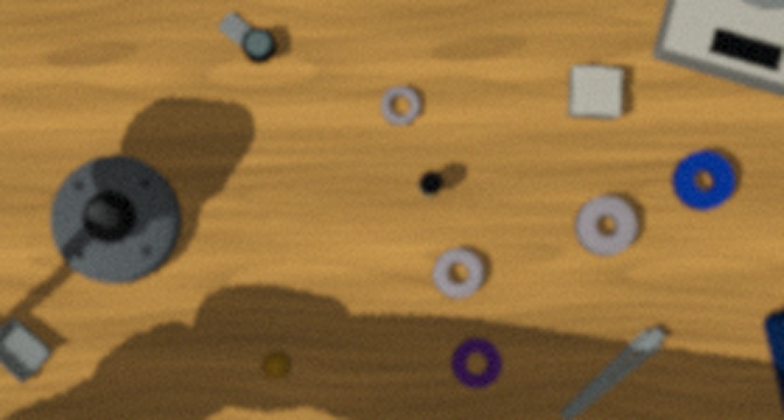

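The choice is clear in the crop: large at (607,224), middle (458,272), small (401,104). I'm moving over the stand first to measure the arbor from the wrist camera.

Emit:
{"op": "drive_tool", "data": {"series": [[[-46,-32.1,-2,0,0,-0.229,1],[-46,-32.1,-2,0,0,-0.229,1],[-46,-32.1,-2,0,0,-0.229,1],[-46,-32.1,-2,0,0,-0.229,1],[-46,-32.1,-2,0,0,-0.229,1],[-46,-32.1,-2,0,0,-0.229,1],[-46,-32.1,-2,0,0,-0.229,1],[-46,-32.1,-2,0,0,-0.229,1],[-46,-32.1,-2,0,0,-0.229,1],[-46,-32.1,-2,0,0,-0.229,1],[-46,-32.1,-2,0,0,-0.229,1],[-46,-32.1,-2,0,0,-0.229,1],[-46,-32.1,-2,0,0,-0.229,1],[-46,-32.1,-2,0,0,-0.229,1]]]}}

```text
clock: 1.95
position: [0.5164, 0.1926, 0.2514]
tool_rot: [3.142, 0.0, -3.14]
wrist_force: [0.1, 0.8, 0.3]
width: 1.0
grasp_force: 0.0
```

```bash
python3 - <<'E'
from h import *
c=cam('wrist');im=r.snapshot('wrist');cv2.imwrite('pics/w_stand_raw.png',im[:,:,::-1]);save(im,'w1')
np.savez('w_stand.npz',*c)
s=r.get_state();print(s['clock'],s['position'],s['tool_rot'],s['wrist_force'])
print(proj(c,[[.517,.192,.03],[.517,.192,.113],s['position']]).round(1))
print('cam',-c[2].T@c[3])
E
```

```text
2.0 [0.51652329 0.19241881 0.25134722] [ 3.14157539e+00  1.44323188e-05 -3.14007271e+00] [-0.03354567 -0.02487646 -0.0284464 ]
[[317.9 172.1]
 [317.7 190.6]
 [317.8 261.4]]
cam [0.43878515 0.19256275 0.39461338]
```

View pics/w1.png

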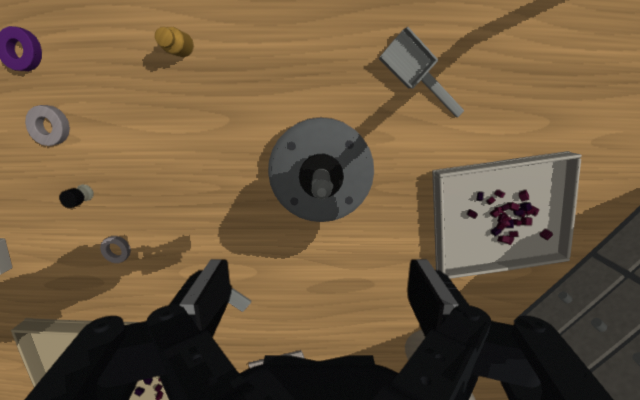

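The wrist view shows the foot at (321,169), with the arbor's bright end near (321,185). The middle ring is at (48,125), the small one at (116,249). Next I measure the foot rim and the arbor.

```bash
python3 - <<'E'
from h import *
from scipy.optimize import least_squares
z=np.load('w_stand.npz');c=[z[k] for k in z.files]
im=cv2.imread('pics/w_stand_raw.png').astype(int)
m=((im[:,:,2]-im[:,:,0])<8).astype(np.uint8); m[:100]=0;m[236:]=0;m[:,:250]=0;m[:,390:]=0
cn=max(cv2.findContours(m,0,1)[0],key=cv2.contourArea)
hull=cv2.convexHull(cn)[:,0]; print(cv2.fitEllipse(cn),cv2.boundingRect(cn))
p=cn[:,0].astype(float)
o,d=ray(c,p)
def f(q):
    P=o+d*((q[2]-o[2])/d[:,2])[:,None]; return np.hypot(P[:,0]-q[0],P[:,1]-q[1])-.065
s=least_squares(f,[.517,.192,.028],loss='soft_l1',f_scale=.001);print('foot',s.x.round(4),np.abs(s.fun).mean())
for zz in(.024,.028,.032):
    s=least_squares(lambda q:f([q[0],q[1],zz]),[.517,.192],loss='soft_l1',f_scale=.001);print(zz,s.x.round(4),np.abs(s.fun).mean(),np.mean(s.fun))
# predicted tip/seat for foot centre
x,y=s.x
print(proj(c,[[x,y,.048],[x,y,.101],[x,y,.113]]).round(1))
g=im.mean(2).astype(int)
print(g[170:204:1,312:332:2])
save(im[:,:,::-1].astype(np.uint8),'w1c',(260,110,385,230),5)
E
```

```text
((320.4814147949219, 169.42108154296875), (101.96417999267578, 103.26468658447266), 82.40555572509766) (269, 118, 104, 104)
foot [0.5206 0.1952 0.012 ] 0.0003358377302932791
0.024 [0.5184 0.1951] 0.002026882231847646 -0.002026882231847646
0.028 [0.5181 0.195 ] 0.0026924220761159064 -0.0026924220761159064
0.032 [0.518  0.1948] 0.0033474795121105363 -0.0033474795121105363
[[320.3 176.2]
 [320.6 188.3]
 [320.7 191.6]]
[[12 21 45 51 53 55 57 60 21 14]
 [11 25 49 51 52 51 51 55 30 12]
 [13 36 50 50 50 51 51 51 44 13]
 [14 44 49 51 51 50 51 50 46 13]
 [17 46 50 51 51 51 52 50 46 14]
 [22 48 51 51 50 51 50 50 47 16]
 [24 48 50 51 51 51 51 50 47 17]
 [26 48 50 50 51 52 51 50 48 22]
 [28 49 52 50 51 50 51 51 48 26]
 [31 57 59 53 56 54 52 50 48 28]
 [40 62 59 62 59 58 62 54 48 36]
 [52 66 60 61 60 60 62 60 51 46]
 [57 62 59 60 60 61 61 61 57 56]
 [58 58 59 60 60 62 62 60 58 57]
 [56 57 59 59 61 62 61 60 59 61]
 [55 56 58 59 61 61 60 61 59 59]
 [55 57 58 60 61 61 60 60 59 59]
 [53 56 57 61 62 62 61 59 59 57]
 [52 55 57 61 68 71 65 59 57 56]
 [50 54 57 66 73 73 71 57 56 56]
 [51 53 56 70 71 73 70 57 55 53]
 [50 53 55 69 71 71 71 60 52 54]
 [54 52 55 69 69 70 70 59 52 51]
 [36 51 52 69 70 70 69 56 52 49]
 [22 49 52 68 68 68 69 52 50 35]
 [18 50 48 61 68 69 68 50 46 20]
 [25 42 47 51 63 65 58 49 35 32]
 [44 41 41 48 49 50 50 48 41 47]
 [48 47 48 52 48 48 55 49 48 50]
 [49 48 49 50 51 52 51 50 49 49]
 [49 49 50 50 51 51 49 50 49 50]
 [48 49 48 49 50 51 51 49 49 50]
 [48 48 50 50 50 50 49 49 49 50]
 [50 49 49 50 49 49 49 49 50 49]]
```

View pics/w1c.png

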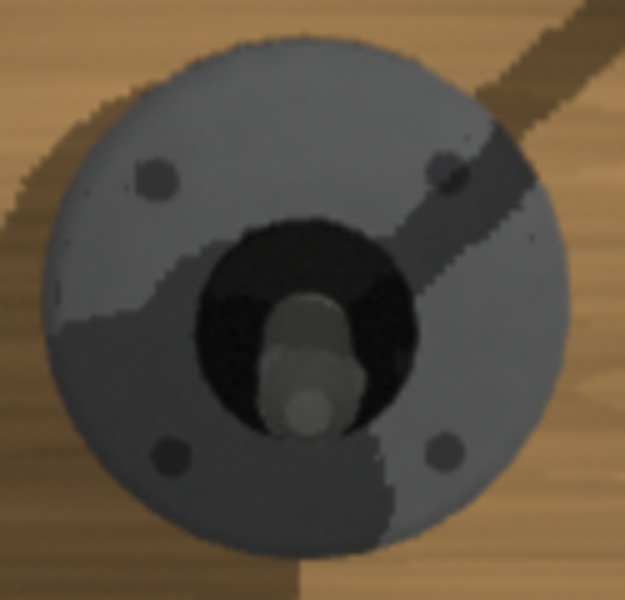

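Emit:
{"op": "drive_tool", "data": {"series": [[[1.05,-20,0,0,0,0,1],[1.05,-20,0,0,0,0,1],[1.05,-20,0,0,0,0,1],[1.05,-49.6,8,0,0,0,1],[1.05,-49.6,8,0,0,0,1],[1.05,-49.6,8,0,0,0,1],[1.05,-49.6,8,0,0,0,1],[1.05,-49.6,8,0,0,0,1],[1.05,-49.6,8,0,0,0,1],[1.05,-49.6,8,0,0,0,1],[1.05,-49.6,8,0,0,0,1],[1.05,-49.6,8,0,0,0,1]]]}}

```text
clock: 3.5
position: [0.507, -0.3029, 0.172]
tool_rot: [-3.141, 0.001, -3.139]
wrist_force: [0.2, -0.3, 0.6]
width: 1.001
grasp_force: 0.0
```

```bash
cat >> h.py <<'E'
from scipy.optimize import least_squares
def ring(guess,thick,R_,tag):
    c=cam('wrist');im=r.snapshot('wrist');s=r.get_state()
    b=im.astype(int); u0=proj(c,[[*guess,thick]])[0]
    m=((b[:,:,0]-b[:,:,2]<25)&(b.mean(2)>40)).astype(np.uint8)
    rad=310/(-c[2].T@c[3])[2]*R_*1.7
    yy,xx=np.mgrid[:400,:640]; m[np.hypot(xx-u0[0],yy-u0[1])>rad]=0
    m=cv2.morphologyEx(m,2,np.ones((3,3)))
    cs,h=cv2.findContours(m,cv2.RETR_CCOMP,1)
    i=max(range(len(cs)),key=lambda k:cv2.contourArea(cs[k])); p=cs[i][:,0].astype(float)
    out=[]
    for pts,rr in[(p,R_)]+[(cs[k][:,0].astype(float),.011) for k in range(len(cs)) if h[0,k,3]==i and cv2.contourArea(cs[k])>20]:
        P=onz(c,pts,thick)
        q=least_squares(lambda q:np.hypot(P[:,0]-q[0],P[:,1]-q[1])-q[2],[*guess,rr],loss='soft_l1',f_scale=.001)
        out.append(q.x.round(4)); print('circle',q.x.round(4),'expected r',rr,'res',np.abs(q.fun).mean().round(5))
    v=im.copy(); cv2.drawContours(v,cs,i,(255,0,0),1); save(v,tag,(int(max(0,u0[0]-100)),int(max(0,u0[1]-75)),int(u0[0]+100),int(u0[1]+75)),3)
    print('tcp',s['position'].round(4),s['tool_rot'].round(4),s['clock'],'u0',u0)
    return out
E
python3 -c "
from h import *
ring((.506,-.303),.018,.030,'L1')"
```

```text
circle [ 0.5048 -0.3004  0.0294] expected r 0.03 res 0.00039
circle [ 0.5037 -0.3004  0.01  ] expected r 0.011 res 0.00048
tcp [ 0.507  -0.303   0.1719] [-3.1413e+00  6.0000e-04 -3.1395e+00] 3.55 u0 [318.28117719 184.75456486]
```

View pics/L1.png

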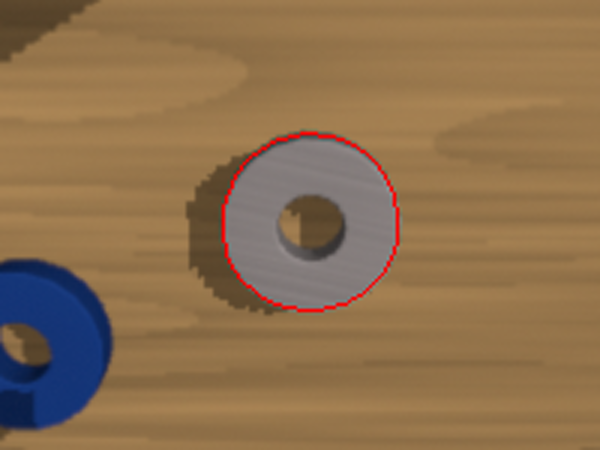

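Emit:
{"op": "drive_tool", "data": {"series": [[[0.2,0.25,6,0,0,0,1],[0.2,0.25,12,0,0,0,1],[0.2,0.25,15,0,0,0,1],[0.2,0.25,17.0,0,0,0,1],[0.2,0.25,17.0,0,0,0,1],[0.2,0.25,17.0,0,0,0,1],[0.2,0.25,17.0,0,0,0,-1],[0.2,0.25,17.0,0,0,0,-1],[0.2,0.25,17.0,0,0,0,-1],[0.2,0.25,17.0,0,0,0,-1],[0.2,0.25,17.0,0,0,0,-1],[0.2,0.25,17.0,0,0,0,-1]]]}}

```text
clock: 5.05
position: [0.5058, -0.3023, 0.0035]
tool_rot: [-3.14, 0.003, -3.141]
wrist_force: [-1.5, 1.4, 8.1]
width: 0.666
grasp_force: 63.0
```

Emit:
{"op": "drive_tool", "data": {"series": [[[0,0,-3,0,0,0,-1],[0,0,-8,0,0,0,-1],[0,5,-13,0,0,0,-1],[-3,20,-16,0,0,0,-1],[-7.3,49.8,-16,0,0,0,-1],[-7.3,49.8,-16,0,0,0,-1],[-7.3,49.8,-16,0,0,0,-1],[-7.3,49.8,-16,0,0,0,-1],[-7.3,49.8,-16,0,0,0,-1],[-7.3,49.8,-16,0,0,0,-1],[-7.3,49.8,-16,0,0,0,-1],[-7.3,49.8,-16,0,0,0,-1],[-7.3,49.8,-16,0,0,0,-1]]]}}

```text
clock: 6.68
position: [0.5771, 0.1956, 0.1613]
tool_rot: [-3.141, -0.001, 3.141]
wrist_force: [-0.3, -0.4, -1.6]
width: 0.665
grasp_force: 65.0
```

```bash
python3 - <<'E'
from h import *
c=cam('wrist');im=r.snapshot('wrist');s=r.get_state()
print(s['clock'],s['position'].round(4),s['tool_rot'].round(4),s['wrist_force'].round(2),s['grasp_force'],s['width'])
np.savez('w2.npz',im,*c);save(im,'w2')
p=s['position'];print(proj(c,[p,p+[0,0,.0145],[.5185,.1955,.113]]).round(1))
E
```

```text
6.725 [0.5771 0.1952 0.1612] [-3.1410e+00 -6.0000e-04  3.1407e+00] [ 0.16 -0.39 -2.25] 64.9931151419878 0.6606318106323179
[[317.4 261.2]
 [317.3 275.9]
 [318.2 136.5]]
```

View pics/w2.png

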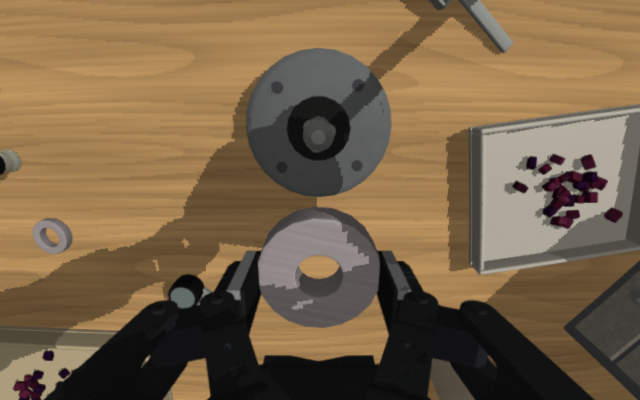

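The wrist view shows ring L held at (319,267), its bore near (319,275), with the arbor tip at (319,135). I'll extract both.

```bash
cat >> h.py <<'E'
def fitc(c,pts,z,g,rr):
    P=onz(c,pts,z); q=least_squares(lambda q:np.hypot(P[:,0]-q[0],P[:,1]-q[1])-q[2],[*g,rr],loss='soft_l1',f_scale=.0007); return q.x.round(4),np.abs(q.fun).mean().round(5)
def edges(c,im,ctr,rr,sign=0,n=72,w=.006):
    """radial sub-pixel edge points around a horizontal circle ctr(x,y,z), radius rr: strongest gradient within +-w"""
    g=cv2.cvtColor(im,cv2.COLOR_RGB2GRAY).astype(np.float32); g=cv2.GaussianBlur(g,(0,0),.7)
    a=np.linspace(0,2*np.pi,n,endpoint=False); rs=np.arange(rr-w,rr+w,.0002); out=[]
    for t in a:
        P=np.c_[ctr[0]+rs*np.cos(t),ctr[1]+rs*np.sin(t),np.full(len(rs),ctr[2])]
        uv=proj(c,P).astype(np.float32); v=cv2.remap(g,uv[:,:1],uv[:,1:],1)[:,0]; d=np.gradient(v)
        k=np.argmax(np.abs(d) if sign==0 else sign*d); out.append((uv[k],abs(d[k])))
    th=.5*np.median([o[1] for o in out]); return np.array([o[0] for o in out if o[1]>th])
E
python3 - <<'E'
from h import *
z=np.load('w2.npz');im=z['arr_0'];c=[z[f'arr_{k}'] for k in range(1,5)]
tcp=np.array([.5771,.1954,.1612])
b=im.astype(int)
m=((b[:,:,0]-b[:,:,2]<25)&(b.mean(2)>55)).astype(np.uint8); m[:203]=0;m[:,:255]=0;m[:,384:]=0;m[335:]=0
cs,_=cv2.findContours(m,cv2.RETR_CCOMP,1);cs=sorted(cs,key=cv2.contourArea)[::-1][:3]
for q in cs: print(cv2.boundingRect(q),cv2.contourArea(q))
for h in (.008,.0115,.0145):
    e=edges(c,im,[.577,.196,tcp[2]+h],.011,-1,w=.004)
    print('bore',h,fitc(c,e,tcp[2]+h,(.577,.196),.011),len(e))
    e=edges(c,im,[.577,.196,tcp[2]+h],.030,0,w=.005)
    print('outer',h,fitc(c,e,tcp[2]+h,(.577,.196),.03),len(e))
for h in(.109,.113,.117):
    e=edges(c,im,[.5185,.1955,h],.0045,-1,w=.003);print('tip',h,fitc(c,e,h,(.5185,.1955),.0045),len(e))
E
```

```text
(258, 207, 122, 120) 11428.5
(297, 254, 44, 26) 777.0
(339, 270, 3, 4) 4.0
bore 0.008 (array([0.5767, 0.1959, 0.0079]), np.float64(0.00086)) 57
outer 0.008 (array([0.5806, 0.1963, 0.0311]), np.float64(0.00103)) 67
bore 0.0115 (array([0.5758, 0.1957, 0.0085]), np.float64(0.00096)) 46
outer 0.0115 (array([0.5788, 0.1962, 0.0303]), np.float64(0.00098)) 69
bore 0.0145 (array([0.5782, 0.1953, 0.0115]), np.float64(0.00121)) 44
outer 0.0145 (array([0.5768, 0.1963, 0.0298]), np.float64(0.00112)) 67
tip 0.109 (array([0.5191, 0.1953, 0.0045]), np.float64(0.00013)) 72
tip 0.113 (array([0.5187, 0.1954, 0.0044]), np.float64(0.00012)) 72
tip 0.117 (array([0.5182, 0.1953, 0.0043]), np.float64(0.00013)) 72
```

Emit:
{"op": "drive_tool", "data": {"series": [[[5.78,-0.06,0,0,0,0,-1],[5.78,-0.06,0,0,0,0,-1],[5.78,-0.06,2,0,0,0,-1],[5.78,-0.06,3.5,0,0,0,-1],[5.78,-0.06,4,0,0,0,-1],[5.78,-0.06,4.4,0,0,0,-1],[5.78,-0.06,4.8,0,0,0,-1],[5.78,-0.06,5.2,0,0,0,-1],[5.78,-0.06,5.2,0,0,0,-1],[5.78,-0.06,5.2,0,0,0,-1]]]}}

```text
clock: 7.98
position: [0.5198, 0.1957, 0.1095]
tool_rot: [3.142, 0.0, -3.141]
wrist_force: [-0.1, -0.2, -0.6]
width: 0.662
grasp_force: 65.0
```

Emit:
{"op": "drive_tool", "data": {"series": [[[0.05,0,0.2,0,0,0,-1],[0.05,0,0.4,0,0,0,-1],[0.05,0,0.6,0,0,0,-1],[0.05,0,0.6,0,0,0,-1]]]}}

```text
clock: 8.48
position: [0.5189, 0.1956, 0.103]
tool_rot: [-3.141, -0.001, -3.141]
wrist_force: [0.3, 0.3, -0.2]
width: 0.664
grasp_force: 65.0
```

Emit:
{"op": "drive_tool", "data": {"series": [[[0,0,0.2,0,0,0,-1],[0,0,0.4,0,0,0,-1],[0,0,0.4,0,0,0,-1]]]}}

```text
clock: 8.85
position: [0.5192, 0.1953, 0.0997]
tool_rot: [-3.141, 0.0, -3.142]
wrist_force: [-1.6, -1.9, 3.2]
width: 0.666
grasp_force: 65.4
```

Emit:
{"op": "drive_tool", "data": {"series": [[[0,0,0.2,0,0,0,-1],[0,0,0.4,0,0,0,-1],[0,0,0.4,0,0,0,-1]]]}}

```text
clock: 9.22
position: [0.5193, 0.1956, 0.0955]
tool_rot: [3.142, 0.0, -3.141]
wrist_force: [-1.3, -1.0, 1.4]
width: 0.665
grasp_force: 65.3
```

Emit:
{"op": "drive_tool", "data": {"series": [[[0,0,0.3,0,0,0,-1],[0,0,0.6,0,0,0,-1],[0,0,0.9,0,0,0,-1],[0,0,1.2,0,0,0,-1],[0,0,1.5,0,0,0,-1],[0,0,1.8,0,0,0,-1],[0,0,2.1,0,0,0,-1],[0,0,2.4,0,0,0,-1],[0,0,2.4,0,0,0,-1]]]}}

```text
clock: 10.35
position: [0.5189, 0.1956, 0.0708]
tool_rot: [-3.141, -0.001, -3.141]
wrist_force: [-0.6, 0.3, -0.8]
width: 0.667
grasp_force: 65.0
```

Emit:
{"op": "drive_tool", "data": {"series": [[[0,0,0.4,0,0,0,-1],[0,0,0.8,0,0,0,-1],[0,0,1.2,0,0,0,-1],[0,0,1.4,0,0,0,-1],[0,0,1.5,0,0,0,-1],[0,0,1.5,0,0,0,-1]]]}}

```text
clock: 11.1
position: [0.5192, 0.1957, 0.0563]
tool_rot: [3.142, -0.0, -3.141]
wrist_force: [0.2, 0.0, -0.8]
width: 0.664
grasp_force: 65.0
```

Emit:
{"op": "drive_tool", "data": {"series": [[[0,0,0.07,0,0,0,-1],[0,0,0.15,0,0,0,-1],[0,0,0.15,0,0,0,-1]]]}}

```text
clock: 11.48
position: [0.5191, 0.1956, 0.0548]
tool_rot: [-3.142, -0.0, -3.141]
wrist_force: [0.2, -0.4, -1.6]
width: 0.663
grasp_force: 65.0
```

Emit:
{"op": "drive_tool", "data": {"series": [[[0,0,0.07,0,0,0,-1],[0,0,0.1,0,0,0,-1],[0,0,0.1,0,0,0,-1]]]}}

```text
clock: 11.85
position: [0.5191, 0.1956, 0.0538]
tool_rot: [-3.142, -0.0, -3.141]
wrist_force: [0.4, 0.3, -1.5]
width: 0.664
grasp_force: 65.0
```

Emit:
{"op": "drive_tool", "data": {"series": [[[0,0,0.07,0,0,0,-1],[0,0,0.14,0,0,0,-1],[0,0,0.14,0,0,0,-1]]]}}

```text
clock: 12.22
position: [0.519, 0.1956, 0.0523]
tool_rot: [-3.142, -0.0, -3.141]
wrist_force: [-0.4, 0.1, -0.4]
width: 0.665
grasp_force: 65.0
```

Emit:
{"op": "drive_tool", "data": {"series": [[[0,0,0.07,0,0,0,-1],[0,0,0.14,0,0,0,-1],[0,0,0.14,0,0,0,-1]]]}}

```text
clock: 12.6
position: [0.5191, 0.1956, 0.0509]
tool_rot: [-3.142, -0.0, -3.141]
wrist_force: [0.4, -0.0, -1.2]
width: 0.666
grasp_force: 65.0
```

Emit:
{"op": "drive_tool", "data": {"series": [[[0,0,0.07,0,0,0,-1],[0,0,0.14,0,0,0,-1],[0,0,0.14,0,0,0,-1]]]}}

```text
clock: 12.98
position: [0.5192, 0.1957, 0.05]
tool_rot: [-3.142, 0.0, -3.141]
wrist_force: [-1.4, -0.1, 1.9]
width: 0.662
grasp_force: 65.4
```

Emit:
{"op": "drive_tool", "data": {"series": [[[0,0,0,0,0,0,1],[0,0,0,0,0,0,1],[0,0,0,0,0,0,1],[0,0,0,0,0,0,1],[0,0,-5,0,0,0,1],[0,0,-10,0,0,0,1],[0,0,-15,0,0,0,1],[0,0,-20,0,0,0,1],[0,0,-20,0,0,0,1],[0,0,-20,0,0,0,1]]]}}

```text
clock: 14.22
position: [0.5189, 0.1956, 0.2493]
tool_rot: [-3.142, -0.0, -3.141]
wrist_force: [-0.1, -0.4, -0.7]
width: 1.0
grasp_force: 0.0
```

```bash
python3 - <<'E'
from h import *
c=cam('wrist');im=r.snapshot('wrist');s=r.get_state()
print(s['clock'],s['position'].round(4),s['wrist_force'].round(2))
for h in(.109,.113,.117):
    e=edges(c,im,[.5187,.1954,h],.0045,-1,w=.003);print('tip',h,fitc(c,e,h,(.5187,.1954),.0045),len(e))
for h in(.055,.060,.065):
    e=edges(c,im,[.5187,.1954,h],.030,0,w=.004);print('ringL',h,fitc(c,e,h,(.5187,.1954),.03),len(e))
u=proj(c,[[.5187,.1954,.08]])[0].astype(int)
np.savez('w3.npz',im,*c)
save(im,'w3',(u[0]-70,u[1]-52,u[0]+70,u[1]+53),5)
E
```

```text
14.275 [0.5183 0.1954 0.2483] [-1.05 -0.71  0.4 ]
tip 0.109 (array([0.5195, 0.1953, 0.0044]), np.float64(0.00017)) 72
tip 0.113 (array([0.5184, 0.1954, 0.0044]), np.float64(0.00016)) 72
tip 0.117 (array([0.5173, 0.1954, 0.0043]), np.float64(0.00017)) 72
ringL 0.055 (array([0.5215, 0.1961, 0.0303]), np.float64(0.00026)) 57
ringL 0.06 (array([0.5204, 0.196 , 0.0299]), np.float64(0.00026)) 58
ringL 0.065 (array([0.5192, 0.1962, 0.0295]), np.float64(0.00043)) 59
```

View pics/w3.png

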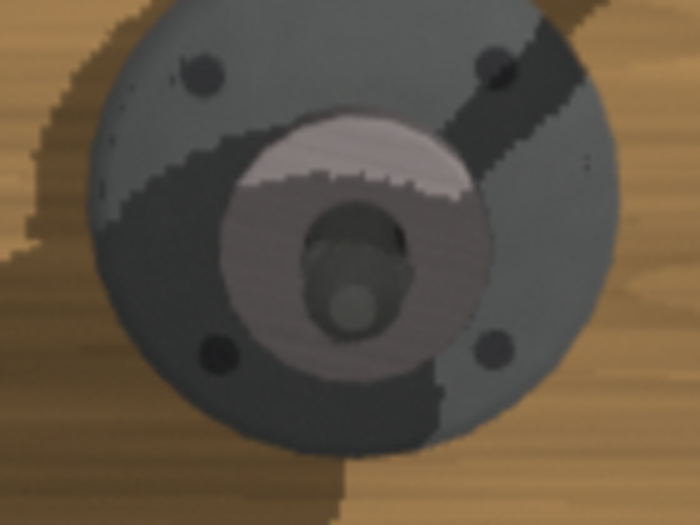

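Ring L is down and flat around the arbor, centred at crop (355,250). Now the middle ring.

Emit:
{"op": "drive_tool", "data": {"series": [[[2,-15,0,0,0,0,1],[2,-15,0,0,0,0,1],[5.5,-34.7,7.8,0,0,0,1],[5.5,-34.7,7.8,0,0,0,1],[5.5,-34.7,7.8,0,0,0,1],[5.5,-34.7,7.8,0,0,0,1],[5.5,-34.7,7.8,0,0,0,1],[5.5,-34.7,7.8,0,0,0,1],[5.5,-34.7,7.8,0,0,0,1],[5.5,-34.7,7.8,0,0,0,1]]]}}

```text
clock: 15.52
position: [0.4647, -0.1503, 0.1719]
tool_rot: [-3.141, 0.001, -3.139]
wrist_force: [0.4, 0.5, -0.6]
width: 1.002
grasp_force: 0.0
```

```bash
python3 -c "
from h import *
ring((.463,-.151),.014,.025,'M1')"
```

```text
circle [ 0.4593 -0.1505  0.0243] expected r 0.025 res 0.00032
circle [ 0.4588 -0.1504  0.0105] expected r 0.011 res 0.00032
tcp [ 0.4647 -0.1505  0.172 ] [-3.1414e+00  7.0000e-04 -3.1395e+00] 15.575 u0 [317.70418107 183.09017127]
```

Emit:
{"op": "drive_tool", "data": {"series": [[[0.48,0,6,0,0,0,1],[0.48,0,12,0,0,0,1],[0.48,0,15,0,0,0,1],[0.48,0,17.3,0,0,0,1],[0.48,0,17.3,0,0,0,1],[0.48,0,17.3,0,0,0,1],[0.48,0,17.3,0,0,0,-1],[0.48,0,17.3,0,0,0,-1],[0.48,0,17.3,0,0,0,-1],[0.48,0,17.3,0,0,0,-1],[0.48,0,17.3,0,0,0,-1],[0.48,0,17.3,0,0,0,-1],[0.48,0,17.3,0,0,0,-1]]]}}

```text
clock: 17.2
position: [0.4604, -0.1517, 0.0004]
tool_rot: [-3.141, 0.002, -3.141]
wrist_force: [-2.3, 1.5, 9.2]
width: 0.555
grasp_force: 60.0
```

Emit:
{"op": "drive_tool", "data": {"series": [[[0,0,-3,0,0,0,-1],[0,0,-8,0,0,0,-1],[0,5,-13,0,0,0,-1],[-3,20,-16.5,0,0,0,-1],[-6,34.7,-16.5,0,0,0,-1],[-6,34.7,-16.5,0,0,0,-1],[-6,34.7,-16.5,0,0,0,-1],[-6,34.7,-16.5,0,0,0,-1],[-6,34.7,-16.5,0,0,0,-1],[-6,34.7,-16.5,0,0,0,-1],[-6,34.7,-16.5,0,0,0,-1]]]}}

```text
clock: 18.58
position: [0.5188, 0.1943, 0.1633]
tool_rot: [-3.141, -0.001, 3.14]
wrist_force: [-0.7, -0.7, -0.6]
width: 0.557
grasp_force: 62.3
```

```bash
python3 - <<'E'
from h import *
s=r.get_state();print(s['clock'],s['position'].round(4),s['tool_rot'].round(4),s['wrist_force'].round(2))
c=cam('wrist');im=r.snapshot('wrist');p=s['position']
for h in(.012,.014):
    for k,rr in(('outer',.025),('bore',.011)):
        e=edges(c,im,p+[0,0,h],rr,0 if rr>.02 else -1,w=.004);q=fitc(c,e,p[2]+h,p[:2],rr);print(k,h,q,len(e),(q[0][:2]-p[:2]).round(4))
E
```

```text
18.575 [0.5188 0.1943 0.1633] [-3.1410e+00 -1.1000e-03  3.1401e+00] [-0.69 -0.75 -0.64]
outer 0.012 (array([0.5195, 0.1946, 0.0246]), np.float64(0.00035)) 72 [0.0007 0.0003]
bore 0.012 (array([0.5183, 0.1952, 0.0082]), np.float64(0.00117)) 40 [-0.0005  0.0009]
outer 0.014 (array([0.5184, 0.1946, 0.0243]), np.float64(0.00035)) 72 [-0.0004  0.0003]
bore 0.014 (array([0.5208, 0.195 , 0.0108]), np.float64(0.00159)) 59 [0.002  0.0007]
```

Emit:
{"op": "drive_tool", "data": {"series": [[[-0.03,0.1,2,0,0,0,-1],[-0.03,0.1,3.5,0,0,0,-1],[-0.03,0.1,4.2,0,0,0,-1],[-0.03,0.1,4.7,0,0,0,-1],[-0.03,0.1,5.2,0,0,0,-1],[-0.03,0.1,5.7,0,0,0,-1],[-0.03,0.1,5.7,0,0,0,-1],[-0.03,0.1,5.7,0,0,0,-1]]]}}

```text
clock: 19.62
position: [0.5198, 0.1968, 0.1068]
tool_rot: [3.142, 0.0, -3.141]
wrist_force: [-0.7, 0.4, -0.8]
width: 0.553
grasp_force: 62.3
```

Emit:
{"op": "drive_tool", "data": {"series": [[[0.06,-0.12,0,0,0,0,-1],[0.06,-0.12,0.3,0,0,0,-1],[0.06,-0.12,0.5,0,0,0,-1],[0.06,-0.12,0.5,0,0,0,-1]]]}}

```text
clock: 20.12
position: [0.5188, 0.1954, 0.1013]
tool_rot: [-3.141, -0.001, -3.141]
wrist_force: [0.0, 0.7, -0.2]
width: 0.558
grasp_force: 62.3
```

Emit:
{"op": "drive_tool", "data": {"series": [[[0,0,0.2,0,0,0,-1],[0,0,0.4,0,0,0,-1],[0,0,0.6,0,0,0,-1],[0,0,0.6,0,0,0,-1]]]}}

```text
clock: 20.62
position: [0.5193, 0.1954, 0.0962]
tool_rot: [-3.142, 0.001, -3.141]
wrist_force: [-1.3, -0.9, 3.4]
width: 0.556
grasp_force: 62.7
```

Emit:
{"op": "drive_tool", "data": {"series": [[[0,0,0.3,0,0,0,-1],[0,0,0.6,0,0,0,-1],[0,0,0.9,0,0,0,-1],[0,0,1.2,0,0,0,-1],[0,0,1.5,0,0,0,-1],[0,0,1.8,0,0,0,-1],[0,0,2.0,0,0,0,-1],[0,0,2.0,0,0,0,-1]]]}}

```text
clock: 21.62
position: [0.5187, 0.1954, 0.0751]
tool_rot: [-3.141, -0.001, -3.141]
wrist_force: [0.1, -0.7, -0.8]
width: 0.561
grasp_force: 62.4
```

Emit:
{"op": "drive_tool", "data": {"series": [[[0,0,0.3,0,0,0,-1],[0,0,0.6,0,0,0,-1],[0,0,0.75,0,0,0,-1],[0,0,0.75,0,0,0,-1]]]}}

```text
clock: 22.12
position: [0.5189, 0.1954, 0.0679]
tool_rot: [-3.142, -0.0, -3.141]
wrist_force: [0.0, 0.7, -1.0]
width: 0.558
grasp_force: 62.4
```

Emit:
{"op": "drive_tool", "data": {"series": [[[0,0,0.07,0,0,0,-1],[0,0,0.12,0,0,0,-1],[0,0,0.12,0,0,0,-1]]]}}

```text
clock: 22.5
position: [0.5191, 0.1954, 0.0669]
tool_rot: [-3.142, 0.0, -3.141]
wrist_force: [0.3, -0.2, -0.7]
width: 0.557
grasp_force: 62.4
```

Emit:
{"op": "drive_tool", "data": {"series": [[[0,0,0.06,0,0,0,-1],[0,0,0.12,0,0,0,-1],[0,0,0.12,0,0,0,-1]]]}}

```text
clock: 22.88
position: [0.519, 0.1954, 0.0656]
tool_rot: [-3.142, -0.0, -3.141]
wrist_force: [-0.9, -0.7, -0.5]
width: 0.56
grasp_force: 62.4
```

Emit:
{"op": "drive_tool", "data": {"series": [[[0,0,0.06,0,0,0,-1],[0,0,0.12,0,0,0,-1],[0,0,0.12,0,0,0,-1]]]}}

```text
clock: 23.25
position: [0.5192, 0.1955, 0.0649]
tool_rot: [-3.142, 0.0, -3.141]
wrist_force: [-1.3, -0.6, 1.9]
width: 0.558
grasp_force: 62.7
```

Emit:
{"op": "drive_tool", "data": {"series": [[[0,0,0,0,0,0,1],[0,0,0,0,0,0,1],[0,0,0,0,0,0,1],[0,0,0,0,0,0,1],[0,0,-5,0,0,0,1],[0,0,-10,0,0,0,1],[0,0,-15,0,0,0,1],[0,0,-18.5,0,0,0,1],[0,0,-18.5,0,0,0,1],[0,0,-18.5,0,0,0,1]]]}}

```text
clock: 24.5
position: [0.5185, 0.1953, 0.2486]
tool_rot: [-3.141, -0.001, -3.141]
wrist_force: [-0.3, 1.0, -0.9]
width: 1.004
grasp_force: 0.0
```

```bash
python3 - <<'E'
from h import *
c=cam('wrist');im=r.snapshot('wrist');s=r.get_state()
print(s['clock'],s['position'].round(4),s['wrist_force'].round(2))
for h in(.113,):
    e=edges(c,im,[.5187,.1954,h],.0045,-1,w=.003);print('tip',h,fitc(c,e,h,(.5187,.1954),.0045),len(e))
for h in(.074,.078,.082):
    e=edges(c,im,[.5187,.1954,h],.025,0,w=.004);print('ringM',h,fitc(c,e,h,(.5187,.1954),.025),len(e))
u=proj(c,[[.5187,.1954,.08]])[0].astype(int)
save(im,'w4',(u[0]-70,u[1]-52,u[0]+70,u[1]+53),5)
E
```

```text
24.55 [0.518  0.1952 0.2479] [-0.04  0.43 -0.22]
tip 0.113 (array([0.5185, 0.1952, 0.0043]), np.float64(0.0002)) 72
ringM 0.074 (array([0.5196, 0.1942, 0.0263]), np.float64(0.00094)) 56
ringM 0.078 (array([0.5186, 0.1943, 0.0259]), np.float64(0.00103)) 57
ringM 0.082 (array([0.5176, 0.1943, 0.0257]), np.float64(0.00092)) 58
```

Emit:
{"op": "drive_tool", "data": {"series": [[[-4,-12,0,0,0,0,1],[-4,-12,0,0,0,0,1],[-11.3,-29.4,7.8,0,0,0,1],[-11.3,-29.4,7.8,0,0,0,1],[-11.3,-29.4,7.8,0,0,0,1],[-11.3,-29.4,7.8,0,0,0,1],[-11.3,-29.4,7.8,0,0,0,1],[-11.3,-29.4,7.8,0,0,0,1],[-11.3,-29.4,7.8,0,0,0,1],[-11.3,-29.4,7.8,0,0,0,1]]]}}

```text
clock: 25.8
position: [0.6323, -0.0974, 0.1724]
tool_rot: [-3.141, 0.001, -3.14]
wrist_force: [0.4, -1.3, 0.0]
width: 1.003
grasp_force: 0.0
```

```bash
python3 -c "
from h import *
ring((.632,-.098),.010,.020,'S1')"
```

```text
circle [ 0.6319 -0.0953  0.0193] expected r 0.02 res 0.00029
circle [ 0.6316 -0.0955  0.0108] expected r 0.011 res 0.00032
tcp [ 0.6322 -0.0976  0.1723] [-3.1414e+00  1.0000e-03 -3.1401e+00] 25.85 u0 [317.78477228 183.28490696]
```

Emit:
{"op": "drive_tool", "data": {"series": [[[0.02,0.2,6,0,0,0,1],[0.02,0.2,12,0,0,0,1],[0.02,0.2,15,0,0,0,1],[0.02,0.2,17.3,0,0,0,1],[0.02,0.2,17.3,0,0,0,1],[0.02,0.2,17.3,0,0,0,1],[0.02,0.2,17.3,0,0,0,-1],[0.02,0.2,17.3,0,0,0,-1],[0.02,0.2,17.3,0,0,0,-1],[0.02,0.2,17.3,0,0,0,-1],[0.02,0.2,17.3,0,0,0,-1],[0.02,0.2,17.3,0,0,0,-1],[0.02,0.2,17.3,0,0,0,-1]]]}}

```text
clock: 27.48
position: [0.633, -0.0968, -0.0]
tool_rot: [-3.141, 0.002, -3.141]
wrist_force: [-1.0, 0.7, 6.2]
width: 0.429
grasp_force: 59.9
```

Emit:
{"op": "drive_tool", "data": {"series": [[[0,0,-3,0,0,0,-1],[0,0,-8,0,0,0,-1],[0,5,-13,0,0,0,-1],[5,18,-16.5,0,0,0,-1],[11.3,29.2,-16.5,0,0,0,-1],[11.3,29.2,-16.5,0,0,0,-1],[11.3,29.2,-16.5,0,0,0,-1],[11.3,29.2,-16.5,0,0,0,-1],[11.3,29.2,-16.5,0,0,0,-1],[11.3,29.2,-16.5,0,0,0,-1],[11.3,29.2,-16.5,0,0,0,-1],[11.3,29.2,-16.5,0,0,0,-1]]]}}

```text
clock: 28.98
position: [0.5193, 0.1945, 0.1633]
tool_rot: [-3.141, -0.0, 3.14]
wrist_force: [-0.7, 0.0, -0.3]
width: 0.435
grasp_force: 60.3
```

```bash
python3 - <<'E'
from h import *
s=r.get_state();print(s['clock'],s['position'].round(4),s['tool_rot'].round(4),s['wrist_force'].round(2))
c=cam('wrist');im=r.snapshot('wrist');p=s['position']
for h in(.010,):
    for k,rr in(('outer',.02),('bore',.011)):
        e=edges(c,im,p+[0,0,h],rr,0 if rr>.015 else -1,w=.004);q=fitc(c,e,p[2]+h,p[:2],rr);print(k,h,q,len(e),(q[0][:2]-p[:2]).round(4))
u=proj(c,[p])[0].astype(int);save(im,'w5',(u[0]-100,u[1]-100,u[0]+100,u[1]+50),3)
E
```

```text
28.975 [0.5193 0.1945 0.1633] [-3.1414e+00 -2.0000e-04  3.1401e+00] [-0.71  0.04 -0.26]
outer 0.01 (array([0.5195, 0.1948, 0.0193]), np.float64(0.0005)) 72 [0.0002 0.0003]
bore 0.01 (array([0.5183, 0.1953, 0.0082]), np.float64(0.00092)) 56 [-0.001   0.0008]
```

Emit:
{"op": "drive_tool", "data": {"series": [[[0,0,2,0,0,0,-1],[0,0,3.5,0,0,0,-1],[0,0,4.2,0,0,0,-1],[0,0,4.7,0,0,0,-1],[0,0,5.2,0,0,0,-1],[0,0,5.6,0,0,0,-1],[0,0,5.6,0,0,0,-1],[0,0,5.6,0,0,0,-1]]]}}

```text
clock: 30.02
position: [0.5191, 0.1955, 0.1078]
tool_rot: [3.141, 0.0, -3.141]
wrist_force: [-0.2, 0.3, 0.8]
width: 0.431
grasp_force: 60.3
```

Emit:
{"op": "drive_tool", "data": {"series": [[[0,0,0.3,0,0,0,-1],[0,0,0.6,0,0,0,-1],[0,0,0.9,0,0,0,-1],[0,0,1.2,0,0,0,-1],[0,0,1.2,0,0,0,-1]]]}}

```text
clock: 30.65
position: [0.5187, 0.1953, 0.0957]
tool_rot: [-3.141, -0.0, -3.141]
wrist_force: [-1.7, -0.7, 2.8]
width: 0.435
grasp_force: 60.6
```

Emit:
{"op": "drive_tool", "data": {"series": [[[0,0,0.3,0,0,0,-1],[0,0,0.6,0,0,0,-1],[0,0,0.9,0,0,0,-1],[0,0,1.2,0,0,0,-1],[0,0,1.45,0,0,0,-1],[0,0,1.45,0,0,0,-1]]]}}

```text
clock: 31.4
position: [0.5186, 0.1954, 0.0804]
tool_rot: [-3.142, -0.001, -3.141]
wrist_force: [-0.5, -0.6, 0.9]
width: 0.428
grasp_force: 60.3
```

Emit:
{"op": "drive_tool", "data": {"series": [[[0,0,0.06,0,0,0,-1],[0,0,0.1,0,0,0,-1],[0,0,0.1,0,0,0,-1],[0,0,0.1,0,0,0,-1]]]}}

```text
clock: 31.9
position: [0.5189, 0.1955, 0.0801]
tool_rot: [3.142, 0.0, -3.141]
wrist_force: [-0.2, -0.5, 0.5]
width: 0.429
grasp_force: 60.3
```

Emit:
{"op": "drive_tool", "data": {"series": [[[0,0,0.06,0,0,0,-1],[0,0,0.1,0,0,0,-1],[0,0,0.1,0,0,0,-1],[0,0,0.1,0,0,0,-1]]]}}

```text
clock: 32.4
position: [0.5189, 0.1954, 0.079]
tool_rot: [-3.142, 0.0, -3.141]
wrist_force: [0.2, -0.3, -0.2]
width: 0.433
grasp_force: 60.3
```

Emit:
{"op": "drive_tool", "data": {"series": [[[0,0,0.06,0,0,0,-1],[0,0,0.1,0,0,0,-1],[0,0,0.1,0,0,0,-1],[0,0,0.1,0,0,0,-1]]]}}

```text
clock: 32.9
position: [0.519, 0.1955, 0.0783]
tool_rot: [3.142, 0.0, -3.141]
wrist_force: [-0.4, -1.1, 4.1]
width: 0.435
grasp_force: 60.6
```

Emit:
{"op": "drive_tool", "data": {"series": [[[0,0,0.03,0,0,0,-1],[0,0,0.06,0,0,0,-1],[0,0,0.06,0,0,0,-1],[0,0,0.06,0,0,0,-1]]]}}

```text
clock: 33.4
position: [0.5191, 0.1955, 0.0781]
tool_rot: [3.141, 0.0, -3.141]
wrist_force: [-1.8, 0.0, 5.4]
width: 0.432
grasp_force: 61.0
```

Emit:
{"op": "drive_tool", "data": {"series": [[[0,0,0.06,0,0,0,-1],[0,0,0.12,0,0,0,-1],[0,0,0.12,0,0,0,-1],[0,0,0.12,0,0,0,-1]]]}}

```text
clock: 33.9
position: [0.5192, 0.1955, 0.0777]
tool_rot: [3.142, 0.001, -3.141]
wrist_force: [-2.7, -1.1, 11.9]
width: 0.433
grasp_force: 61.5
```

Emit:
{"op": "drive_tool", "data": {"series": [[[0,0,0.06,0,0,0,-1],[0,0,0.06,0,0,0,-1],[0,0,0.06,0,0,0,-1],[0,0,0.06,0,0,0,-1],[0,0,0.06,0,0,0,-1],[0,0,0.06,0,0,0,-1],[0,0,0.06,0,0,0,-1]]]}}

```text
clock: 34.78
position: [0.5192, 0.1955, 0.0776]
tool_rot: [3.142, 0.001, -3.141]
wrist_force: [-4.3, -1.3, 13.9]
width: 0.43
grasp_force: 61.7
```

```bash
python3 -c "
from h import *
F=[]
for i in range(5): F.append(r.get_state()['wrist_force'][2]); r.snapshot('top')
s=r.get_state();print(np.round(F,1),s['position'].round(4),s['clock'])"
```

```text
[13.9 13.9 14.2 13.5 13.6] [0.5192 0.1955 0.0776] 35.025
```

Emit:
{"op": "drive_tool", "data": {"series": [[[0,0,0.02,0,0,0,-1],[0,0,0.02,0,0,0,-1],[0,0,0.02,0,0,0,-1],[0,0,0.02,0,0,0,-1],[0,0,0.02,0,0,0,-1],[0,0,0.02,0,0,0,-1],[0,0,0.02,0,0,0,-1],[0,0,0.02,0,0,0,-1]]]}}

```text
clock: 36.02
position: [0.5192, 0.1955, 0.0775]
tool_rot: [3.142, 0.001, -3.141]
wrist_force: [-5.9, -0.7, 15.0]
width: 0.433
grasp_force: 61.8
```

Emit:
{"op": "drive_tool", "data": {"series": [[[0,0,-0.1,0,0,0,-1],[0,0,-0.22,0,0,0,-1],[0,0,-0.22,0,0,0,-1],[0,0,-0.22,0,0,0,1],[0,0,-0.22,0,0,0,1],[0,0,-0.22,0,0,0,1],[0,0,-0.22,0,0,0,1],[0,0,-5,0,0,0,1],[0,0,-10,0,0,0,1],[0,0,-15,0,0,0,1],[0,0,-17.2,0,0,0,1],[0,0,-17.2,0,0,0,1],[0,0,-17.2,0,0,0,1]]]}}

```text
clock: 37.65
position: [0.518, 0.1952, 0.2459]
tool_rot: [-3.141, -0.002, -3.141]
wrist_force: [-0.1, -0.4, -0.1]
width: 1.001
grasp_force: 0.0
```

```bash
python3 - <<'E'
from h import *
c=cam('wrist');im=r.snapshot('wrist');s=r.get_state();print(s['clock'],s['position'].round(4),s['wrist_force'].round(2))
cs=cam('scene');i2=r.snapshot('scene')
u=proj(c,[[.5187,.1954,.08]])[0].astype(int);a=cv2.resize(im[u[1]-50:u[1]+50,u[0]-40:u[0]+40],(400,500),interpolation=2)
v=proj(cs,[[.5187,.1954,.08]])[0].astype(int);b=cv2.resize(i2[v[1]-50:v[1]+50,v[0]-40:v[0]+40],(400,500),interpolation=2)
save(np.hstack([a,b]),'final')
E
```

```text
37.7 [0.5177 0.1952 0.2454] [0.41 0.14 0.52]
```

View pics/final.png

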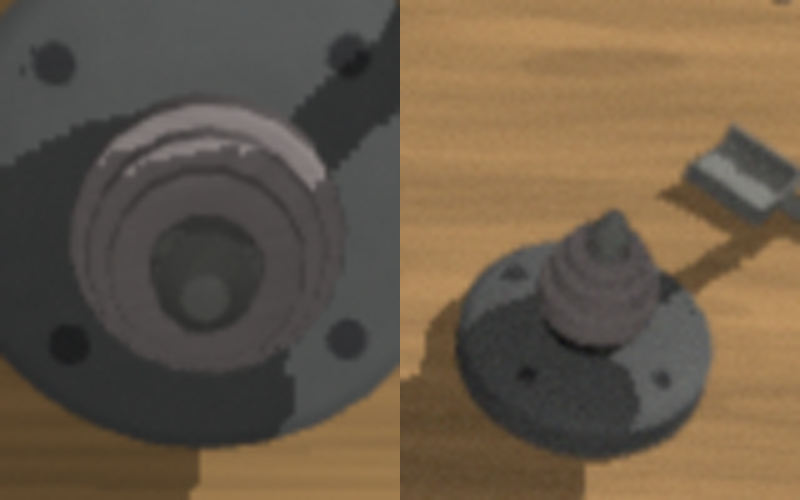

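The picture shows all three rings stacked flat, large to small, with the arbor nose clear above them and the gripper away. I'm handing in.

```bash
python3 -c "
from cell import r
print(r.sign_off())"
```

```text
the job is handed in; nothing more can be done
None
```

The three rings are on the arbor in the order large, middle, small, lying flat; I bedded the stack with about 15 N for a good half second, let go, and handed in at about 38 s of the 72 s allowed, with no verdict returned.

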